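Wedge a ground block flush into the corner of an inspection nest and hold it there

TASK

Two wedge-clamp nests stand on the bench; in one a ground block is already wedged in place, in the other the block still stands loose, too close to the slanted rail for a wedge to fit. Push the loose block home into its corner, until you feel it stop against both the end stop and the straight rail, then slide the spare brass wedge flat on the nest plate, tip first, into the wide end of the gap between that block and the slanted rail until it jams. Finish with the fingers still pressing the wedge in firmly from behind, at about 15 N, so that the block stays pressed flush against the straight rail for measuring, and do not disturb the finished nest or lean on the block.

Things in the scene. Friction and masses are not known exactly. Their poses are not given: they have to be found in the camera images.
- open_nest: nest whose block is loose: fixed dark steel plate 130 x 104 x 12 mm (x -80 to +50, y -56 to +48 mm) carrying a straight rail, a slanted rail and an end stop of bright steel. Origin at bench level. x: the way the wedge is pushed in (roughly away from the robot); y: towards the straight rail; plate top at z = 12 mm
- open_nest_rail: straight datum rail of the open nest, 74 x 14 x 20 mm, on its +y side; frame and origin are those of the open nest. Its face towards the block is the plane y = +15 mm, x -38 to +36, its top at z = 32 mm
- corner_seat (a point): fixed point of the open nest, same axes: where the block's centre is when the block is home in the corner (nest x 7.5, y 0, z 32 mm; block then spans x -15 to +30, y -15 to +15). The end stop's face is the plane nest x = +30 mm (y -14 to +8, top at z = 28 mm)
- gap_mouth (a point): fixed point of the open nest, same axes: on the plate, mid-way in the wide end of the gap beside a seated block (nest x -33, y -24.8, z 12 mm). The slanted rail's face runs from nest (-33, -34.7) to (17, -26.7) mm, is 14 mm thick, top at z = 32. The gap is 19.7 mm wide here and narrows 0.16 mm per mm, as the wedge does
- block_center (a point): centre of the loose ground steel block, 30 (its x) by 45 (its y) by 40 mm high, 0.3 to 0.6 kg. It stands on the open nest's plate, its y axis roughly along the nest's x, 6 to 9 mm short of the straight rail and 5 to 14 mm short of the end stop, a little skewed. Sliding it takes 2 to 6 N
- block: the same loose block; origin at the centre of its underside, 20 mm below point block_center
- wedge_grip (a point): middle of the spare wedge's red upright grip, to be pinched across y (14 mm thick, 22 mm long in x); 40 mm above the underside, the grip's top is 12 mm higher. x points to the wedge's tip, whose end face is 53 mm ahead; the thick end's face is 11 mm behind. y points to the straight flank, 10 mm away. Starts on the bench at the right
- wedge_tip (a point): middle of the tip's end face of the spare wedge, 10 mm above the underside, 6 mm from the straight flank; same axes. With the wedge jammed beside the seated block it is at about nest x = +15, y = -21, z = 22 mm. Pushed on the back of its thick end or grip by shut fingers the wedge beds itself and presses the block well; while pinched it cannot align itself and presses little
- wedge: spare brass taper wedge, 64 mm long, 20 mm high, 0.18 kg; 12 mm thick at the tip (its last 6 mm bevelled to 7 mm), growing 0.16 mm per mm to 22 mm; one flank (+y) straight, the other tapered; red grip on the thick end. Underside and flanks are oiled (friction 0.2). It lies on its flat underside. Origin on the underside, 32 mm behind the tip's end face and 10 mm from the straight flank
- done_nest: the finished nest, fixed, identical to the open one (same size and frame), with its own block and wedge in place; leave it alone
- done_block_center (a point): centre of the ground block in the finished nest, same size as the loose one; not to be disturbed
- done_wedge_grip (a point): middle of the red grip of the wedge in the finished nest, 52 mm above bench level; not to be disturbed
Not all that is in view belongs to the job. Leave any purple look-alike of the block alone.

How it is judged (in metres and radians):
On the way, in this order (a step that is already met when the one before it is completed fails the run):
1. the loose block is home in its corner, against the end stop and the straight rail (x of block_center in the frame of open_nest between 0.0055 and 0.0095 m and y of block_center in the frame of open_nest between -0.002 and 0.002 m and z of block_center in the frame of open_nest below 0.035 m and angle between the x axis of open_nest and the y axis of block_center, either way round below 0.04 rad), for 0.2 s.
2. the wedge is in the gap between the block and the slanted rail (x of wedge_tip in the frame of open_nest above 0.005 m and y of wedge_tip in the frame of open_nest between -0.026 and -0.016 m and z of wedge_tip in the frame of open_nest between 0.018 and 0.027 m and angle between the x axis of open_nest and the x axis of wedge_tip, either way round below 0.1 rad), for 0.2 s.
At the end, for the whole second after the job is handed in: Block within 2 mm of its corner seat, square within 0.04 rad, pressing on the straight rail with over 1.5 N; wedge flat in the gap, in line, tip over 20 mm past the block's near end; fingers press on the wedge with over 3 N; arm off the block; all still (all of step 1 and all of step 2 and contact force between block and open_nest_rail above 1.5 N and contact force between any of the fingers, the arm and wedge above 3 N and contact force between the arm and block below 0.5 N and linear speed of each of block, wedge below 0.01 m/s); the arm keeps its last pose, push and grip.
It fails at once if the finished nest's block or wedge is disturbed (moved more than 4 mm) (distance of any of done_block_center, done_wedge_grip from where it was at the start of the episode above 0.004 m).
It also fails if it takes over 64 s, if anything falls off the work surface, if the arm or the gripper's body presses on something with over 40 N, if the wrist force passes 120 N, or if a joint passes its speed limit or range.

ROBOT

A 6-joint arm with a two-finger parallel gripper is mounted at the origin on a cart in front of the work surface, level with it; the furniture and walls round the work are solid. World frame = base frame: x ahead of the robot, y to its left, z up, the work surface at z = 0. Lengths are in m, angles in degrees, forces in N, time in s.
With the tool pointing down it reaches from about 0.3 to 0.75 m from the base axis. Payload 8.5 kg.
Tool frame: the origin (TCP) lies midway between the tips of the shut fingers; the grasp point (between the pads) lies 19 mm behind it (env.hold_point_z is the distance from the TCP to the grasp point, in m); z points along the fingers, y is the line along which they close (so a half turn about z gives the same grasp; the last joint's range is limited). The gripper opens to 85 mm and grips with 20 to 120 N. Pads are 22 mm wide; open, the fingers measure 114 mm over their backs; the gripper's body (76 mm by 85 mm) begins 54 mm behind the grasp point. The pads swing forward as they close: fully open they stand 13 mm farther back than shut.
Start: joints at [56.19, 21.807, 74.336, -0, 83.858, -12.336], TCP at [0.201, 0.512, 0.231] pointing down, gripper open.
Joint ranges: [-178.18, 178.18], [-50.72, 133.34], [12.68, 142.11], [-81.47, 261.47], [9.98, 163.14], [-165.26, 165.26]. Speed limits (degrees/s): [136.94, 136.94, 180, 180, 180, 180].

INTERFACE

Orientations are given as a 3x3 rotation matrix whose columns are the frame's x, y, z axes.
In Python, from rig import observe, get_image, camera_info, env gives the robot as it stands.
- The arm moves only by the tool drive_tool, never from a script. Its arguments are lists of equal length, an entry for each row: "offset": the shift along the tool's x, y, z in units of 40 mm (1.0 is 40 mm), a list of three; "turn": the turn, a rotation vector about the tool's x, y, z in units of 6 degrees (1.0 is 6 degrees), a list of three; "hand": the opening, from 0 (shut) to 1 (fully open). A call has exactly 10 rows; each row shifts and turns the commanded pose from where the row before left it, along the tool's axes as they then stand; what a row does not reach is not made up. A row lasts 1/8 s, in which the tool goes at most 62.5 mm and 10.7 degrees, less where a joint would pass 70% of its speed; a pose out of reach is approached as far as the arm can. A call is refused whole if a number of a shift passes 1 or a number of a turn 1, either way. A call with a gripper value outside its range is refused whole. The fingers move at their own pace and stop on an object; "newtons" is the grip in N (left out, the last holds). Time passes only in rows, so rows that do not move let the fingers close, or fill a call up. It gives the time, the measured TCP pose, the force, the opening and the grip force at its end, in the units of the state.
- observe(): the state, without advancing time (a new reading comes with each control period).
- get_image(name): name is "side" or "top"; returns the picture (400x640x3 uint8, blue, green, red); there is no depth.
- camera_info(name): a dict with "fx", "fy", "cx", "cy" (pixels), "world_to_cam" (4x4, takes a point from world to camera coordinates). Camera axes: x right, y down, z forward; pixel columns grow to the right and rows downward; lengths in m; the calibration is good to about 2 mm. A picture is of the moment at which its call begins. camera_info takes no time and is no camera call.
- env.close_job(): hands the job in; it is judged then, once.
The state is a dict: "time_s": time; "q": joint angles; "qvel": joint speeds; "joint_efforts": joint torques, N m; "position": TCP position; "tool_rot": TCP orientation; "ft_force": force on the tool from outside, world axes, zero at the start; "wrist_torque": the same for the moment, N m; "grip_width": finger opening in m; "gripper_force": force on a finger pad.
Only numpy, scipy, OpenCV 4.12 (cv2) and the standard library are available. Lean on these libraries where they do the work, as an engineer would, in place of code of your own. Each camera call takes 0.05 s, during which the arm holds its last target. There are 200 camera calls.

## Working session

There is one attempt and no reset: what is moved stays moved. The work goes in short steps, Python scripts to look and compute and a tool call to move; the robot and the scene stay as the last step left them, time stands still between calls to the robot, and variables do not carry over. Pictures are saved under pics/ and viewed, at most 10 in all, crops included, and the job is handed in when it is done.

Besides the shell and the picture viewer there is one more tool, called after ">>>" by a JSON object that holds its "api" and its "payload", one argument or row to a line. drive_tool: Moves the arm, as the interface text tells. Its arguments: {"type":"object","properties":{"offset":{"type":"array"},"turn":{"type":"array"},"hand":{"type":"array"},"newtons":{"type":"number"}},"required":["offset","turn","hand"]}

```bash
ls; mkdir -p pics
python3 - <<'E'
from rig import *
import cv2
for n in("top","side"):
    cv2.imwrite(f"pics/{n}0.png",get_image(n)); c=camera_info(n); print(n,c)
s=observe();print(s)
E
```

```text
pics
top {'fx': 410.71843555813365, 'fy': 410.71843555813365, 'cx': 320.0324190921641, 'cy': 200.31440724866542, 'world_to_cam': array([[-0.11922574, -0.99285402, -0.00511006, -0.04789   ],
       [-0.97104622,  0.11767699, -0.20789748,  0.52046631],
       [ 0.20701318, -0.01982463, -0.97813727,  0.78990575],
       [ 0.        ,  0.        ,  0.        ,  1.        ]])}
side {'fx': 443.83648566376837, 'fy': 443.83648566376837, 'cx': 320.7749188739028, 'cy': 197.32506427921192, 'world_to_cam': array([[ 0.9509115 , -0.30833061,  0.02644899, -0.50606347],
       [-0.10317427, -0.39644926, -0.91224068,  0.05009267],
       [ 0.2917574 ,  0.8647313 , -0.40879995,  0.81724021],
       [ 0.        ,  0.        ,  0.        ,  1.        ]])}
{'time_s': 0.1, 'q': array([ 5.61894486e+01,  2.18378452e+01,  7.43788201e+01, -5.97787584e-04,
        8.38580614e+01, -1.23347392e+01]), 'qvel': array([ 0.04724541, -0.03371123, -0.07347282,  0.06466033,  0.00250994,
       -0.03448572]), 'joint_efforts': array([ 3.38001511e-03, -4.49218404e+01, -2.31654418e+01, -2.14172578e-04,
        3.64843880e-03,  1.68955069e-06]), 'position': array([0.20120797, 0.51159693, 0.23077618]), 'tool_rot': array([[-9.30572521e-01,  3.66106910e-01, -7.17115617e-04],
       [ 3.66107514e-01,  9.30571922e-01, -1.08943018e-03],
       [ 2.68479742e-04, -1.27633520e-03, -9.99999149e-01]]), 'ft_force': array([-0.92759459, -0.39694689, -0.14497175]), 'wrist_torque': array([ 0.01024304, -0.03098917,  0.02610846]), 'gripper_force': 0.0, 'grip_width': 0.08526962738381702}
```

View pics/top0.png

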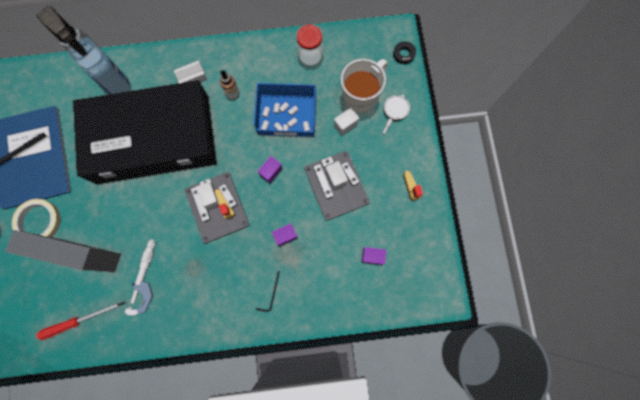

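View pics/side0.png

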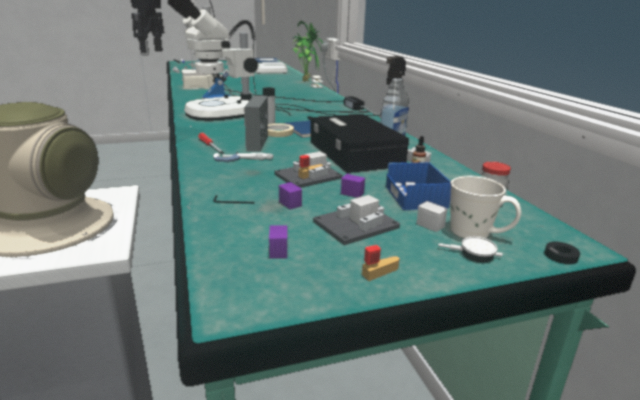

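The top view shows the open nest at about (337,184), the finished nest at about (218,207), and the spare wedge at about (413,186) with its red grip near (418,191). I'll crop in closer.

Run:
```python
import cv2
a=cv2.imread("pics/top0.png");b=cv2.imread("pics/side0.png")
cv2.imwrite("pics/c1.png",cv2.resize(a[145:225,300:380],None,fx=7.5,fy=7.5,interpolation=cv2.INTER_CUBIC))
x=cv2.resize(a[162:207,395:435],None,fx=10,fy=10,interpolation=cv2.INTER_CUBIC)
y=cv2.resize(b[185:245,310:405],None,fx=8,fy=8,interpolation=cv2.INTER_CUBIC)
cv2.imwrite("pics/c2.png",x);cv2.imwrite("pics/c3.png",y)
```

```text
(no output)
```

View pics/c1.png

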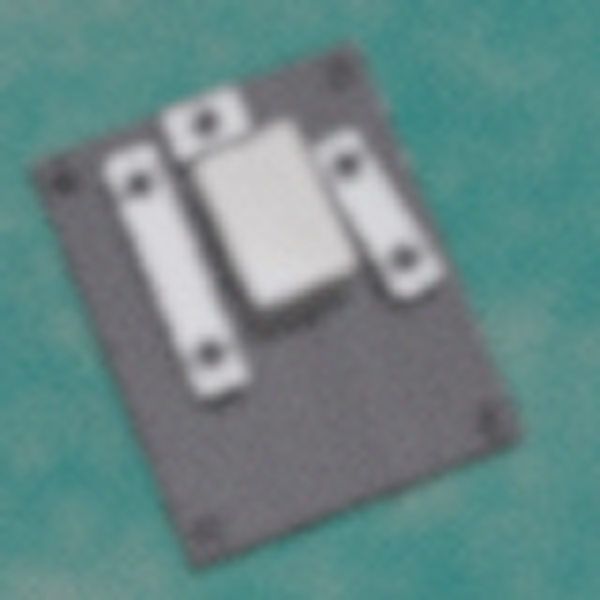

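View pics/c2.png

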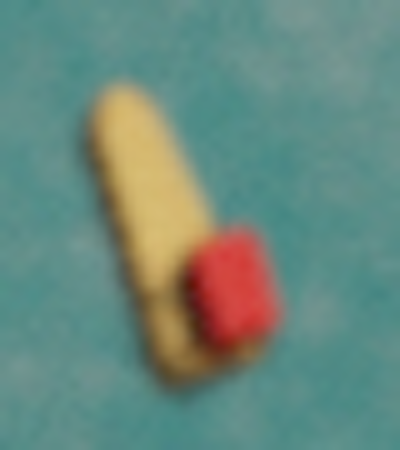

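View pics/c3.png

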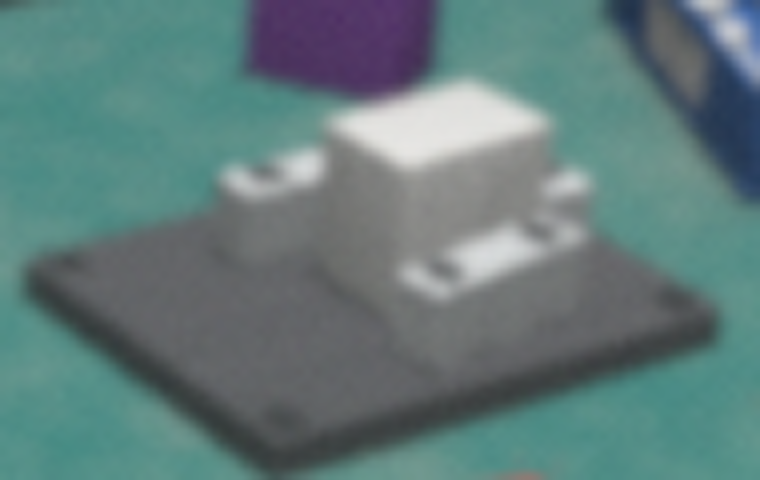

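```bash
cat > h.py <<'E'
import numpy as np,cv2
from rig import *
from scipy.optimize import least_squares
CI={n:camera_info(n) for n in("top","side")}
def proj(n,P):
    c=CI[n];p=np.asarray(P)@c["world_to_cam"][:3,:3].T+c["world_to_cam"][:3,3]
    return np.c_[c["fx"]*p[:,0]/p[:,2]+c["cx"],c["fy"]*p[:,1]/p[:,2]+c["cy"]]
def w(pose,P):
    x,y,a=pose;P=np.asarray(P,float)
    return np.c_[x+P[:,0]*np.cos(a)-P[:,1]*np.sin(a),y+P[:,0]*np.sin(a)+P[:,1]*np.cos(a),P[:,2]]
def fit(obs,x0):  # obs: list of (cam,P mm,px)
    f=lambda p:np.concatenate([(proj(n,w(p,np.array(P)/1e3))-px).ravel() for n,P,px in obs])
    r=least_squares(f,x0,loss="soft_l1");return r.x,np.abs(r.fun).max(),r.fun
def px(c,s,o): return (np.array(c)+.5)/s-.5+np.array(o)
E
python3 - <<'E'
from h import *
np.set_printoptions(precision=4,suppress=True)
t=lambda c:px(c,7.5,(300,145)); s=lambda c:px(c,8,(310,185))
plate=("top",[(50,48,12),(50,-56,12),(-80,-56,12),(-80,48,12)],t([(33,165),(355,45),(522,438),(195,568)]))
rail=("top",[(-38,29,32),(-38,15,32)],t([(198,402),(252,385)]))
plS=("side",[(-80,48,12),(-80,-56,12),(50,-56,12)],s([(30,275),(278,452),(718,318)]))
for o in([plate,rail],[plS],[plate,rail,plS]):
    r=fit(o,[.5,-.1,.3]);print("nest",r[0],r[1])
N=r[0]
B=[(-22.5,15,52),(22.5,15,52),(22.5,-15,52),(-22.5,-15,52)]
bt=("top",B,t([(256,315),(192,165),(299,120),(358,272)]));bs=("side",B,s([(325,125),(472,78),(553,122),(408,167)]))
for o in([bt],[bs],[bt,bs]):
    r=fit(o,[.5,-.1,.3]);
    d=r[0]-N;c,q=np.cos(N[2]),np.sin(N[2]);print("block",r[0],r[1],"in nest mm",1e3*(c*d[0]+q*d[1]),1e3*(-q*d[0]+c*d[1]),np.degrees(d[2]))
# wedge silhouettes. wedge frame: grip point origin, tip +53, back -11
def body():
    o=[(-11,10),(-11,-12),(47,-2.7),(53,-1),(53,8),(47,10)]
    lo=[(x,y,z) for x,y in o for z in(0,20)]
    g=[(x,y,z) for x in(-11,11) for y in(-7,7) for z in(20,52)]
    return [np.array(lo)/1e3,np.array(g)/1e3]
S=8
def sil(n,p,o,shape):
    m=np.zeros((shape[0]*S,shape[1]*S),np.uint8)
    for P in body():
        q=((proj(n,w(p,P))-o+.5)*S).astype(np.float32)
        cv2.fillConvexPoly(m,cv2.convexHull(np.round(q).astype(np.int32)),255)
    return cv2.resize(m,(shape[1],shape[0]),interpolation=cv2.INTER_AREA)/255.
from scipy.optimize import minimize
obs={}
for n,(x0,x1,y0,y1) in dict(top=(395,435,162,210),side=(350,412,235,290)).items():
    im=cv2.imread(f"pics/{n}0.png")[y0:y1,x0:x1].astype(float)
    v=im[...,2]-im[...,1]*.75   # red minus green: high on yellow/red
    v=im[...,2]-.5*im[...,1]-.5*im[...,0]
    bg=np.median(v);fg=np.percentile(v,97)
    m=np.clip((v-bg)/(0.5*(fg-bg)) ,0,1)
    obs[n]=(np.array([x0,y0]),m);print(n,bg,fg,m.sum())
def cost(p,ns):
    p=np.array([p[0],p[1],p[2]*10])/1 
    return sum(((cv2.GaussianBlur(sil(n,p,obs[n][0],obs[n][1].shape),(0,0),.8)-obs[n][1])**2).sum() for n in ns)
from scipy.optimize import differential_evolution as de
for ns in(["top"],["side"],["top","side"]):
    r=de(cost,[(.42,.6),(-.36,-.2),(0.,.06)],args=(ns,),seed=1,maxiter=60,tol=1e-6);print(ns,r.x*[1,1,10],r.fun)
E
```

```text
nest [ 0.5634 -0.1426  0.2573] 0.9208153767557405
nest [ 0.5641 -0.1495  0.2669] 1.2031254771346767
nest [ 0.5643 -0.1435  0.2643] 2.2581267452018494
block [ 0.5641 -0.1507  0.2592] 0.9235340073928455 in nest mm -2.067323765824133 -6.867871308075935 -0.294678029438317
block [ 0.5672 -0.1528  0.3119] 0.46188466612639445 in nest mm 0.4277521518929266 -9.742734485237234 2.7243991037552457
block [ 0.5663 -0.1516  0.279 ] 1.6824632648039994 in nest mm -0.18445139845870176 -8.318972703467006 0.8371463064714985
top -47.0 102.64499999999975 394.90353837415233
side -47.5 76.5 1028.0564516129034
['top'] [ 0.5106 -0.3157  0.1247] 7.142231128048292
['side'] [ 0.5112 -0.3151  0.1388] 58.45687512971443
['top', 'side'] [ 0.5108 -0.3154  0.1371] 67.39428031240001
```

```bash
cat > f.py <<'E'
from h import *
from scipy.optimize import differential_evolution as de
box=lambda x0,x1,y0,y1,z0,z1:np.array([(x,y,z) for x in(x0,x1) for y in(y0,y1) for z in(z0,z1)])/1e3
sl=np.array([(x,y,z) for x,y in((-33,-34.7),(17,-26.7),(19.2,-40.5),(-30.8,-48.5)) for z in(12,32)])/1e3
NEST=[box(-80,50,-56,48,0,12),box(-38,36,15,29,12,32),sl,box(30,44,-14,8,12,28)]
S=8
def sil(n,parts,o,sh):
    m=np.zeros((sh[0]*S,sh[1]*S),np.uint8)
    for p,Ps in parts:
      for P in Ps:
        q=np.round((proj(n,w(p,P))-o+.5)*S).astype(np.int32)
        cv2.fillConvexPoly(m,cv2.convexHull(q),255)
    return cv2.GaussianBlur(cv2.resize(m,sh[::-1],interpolation=cv2.INTER_AREA)/255.,(0,0),.8)
E
python3 - <<'E'
from f import *
obs={}
for n,(x0,x1,y0,y1) in dict(top=(297,378,147,222),side=(305,405,190,247)).items():
    im=cv2.imread(f"pics/{n}0.png")[y0:y1,x0:x1].astype(float)
    v=im[...,1]-im[...,2]; bg=np.percentile(v,85)
    m=np.clip(1-v/bg,0,1)
    bad=(im[...,0]-im[...,1]>15); bad=cv2.dilate(bad.astype(np.uint8),np.ones((5,5)))
    if n=="side": bad[:14,85:]=1; bad[50:,60:]=1
    obs[n]=(np.array([x0,y0]),m,1-bad);print(n,bg)
B=[box(-22.5,22.5,-15,15,12,52)]
def cost(p,ns):
    return sum((obs[n][2]*(sil(n,[((p[0],p[1],p[2]*10),NEST),((.565,-.1515,.27),B)],obs[n][0],obs[n][1].shape)-obs[n][1])**2).sum() for n in ns)
for ns in(["top"],["side"],["top","side"]):
    r=de(cost,[(.54,.59),(-.17,-.12),(0.02,.035)],args=(ns,),seed=1,maxiter=50,tol=1e-6);print(ns,r.x*[1,1,10],r.fun)
N=r.x*[1,1,10]
for n,k in(("top",6),("side",6)):
    o,m,_=obs[n];im=cv2.imread(f"pics/{n}0.png")[o[1]:o[1]+m.shape[0],o[0]:o[0]+m.shape[1]]
    im=cv2.resize(im,None,fx=k,fy=k,interpolation=cv2.INTER_CUBIC)
    for p,Ps in((N,NEST),((.5655,-.1515,.27),B)):
      for P in Ps:
        q=((proj(n,w(p,P))-o+.5)*k-.5)
        a=np.array(sorted(range(8),key=lambda i:P[i,2])[4:]);q=q[a]
        cv2.polylines(im,[cv2.convexHull(q.astype(np.float32)).round().astype(int)],True,(0,0,255),1)
    globals()[n]=im
h=max(top.shape[0],side.shape[0]); 
W=max(top.shape[1],side.shape[1])
cv2.imwrite("pics/ovt.png",top);cv2.imwrite("pics/ovs.png",side)
E
```

```text
top 62.0
side 59.0
['top'] [ 0.5650849  -0.14221025  0.26460912] 54.229341614677395
['side'] [ 0.56694126 -0.14147885  0.27152732] 61.52490140597028
['top', 'side'] [ 0.56582101 -0.14199772  0.26350936] 122.64860827183654
```

View pics/ovt.png

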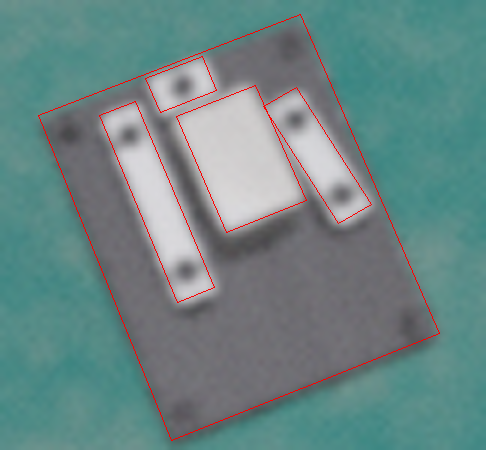

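View pics/ovs.png

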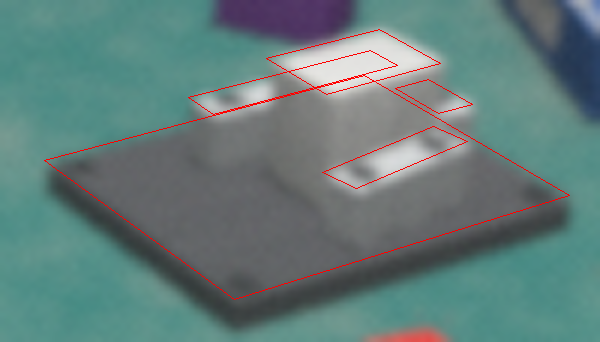

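The nest fits well from above: origin about (0.5655, -0.1427), yaw 0.265 rad. In the side view the fit sits about 1 px off. The wedge is at about (0.511, -0.3155), yaw 0.13 rad. I'll pinch the block across its width from above the rails and slide it home, since pushing that high on its side could tip it.

>>> {"api": "drive_tool", "payload": {
  "offset": [
    [0, 0, 0],
    [0, 0, 0],
    [0, 0, 0],
    [0, 0, 0],
    [0, 0, 0],
    [0, 0, 0],
    [0, 0, 0],
    [-0.24, -1, 0],
    [-0.24, -1, 0],
    [-0.24, -1, 0]
  ],
  "turn": [
    [0, 0, -0.874],
    [0, 0, -0.874],
    [0, 0, -0.874],
    [0, 0, -0.874],
    [0, 0, -0.874],
    [0, 0, -0.874],
    [0, 0, -0.874],
    [0, 0, 0],
    [0, 0, 0],
    [0, 0, 0]
  ],
  "hand": [1, 1, 1, 1, 1, 1, 1, 1, 1, 1],
  "newtons": 20
}}

```text
time_s: 1.35
position: [0.261, 0.4024, 0.231]
tool_rot: [[-0.965, -0.263, -0.0], [-0.263, 0.965, -0.001], [0.001, -0.0, -1.0]]
ft_force: [0.9, 0.4, -0.6]
grip_width: 0.0856
gripper_force: 0.0
```

>>> {"api": "drive_tool", "payload": {
  "offset": [
    [-0.24, -1, 0],
    [-0.24, -1, 0],
    [-0.24, -1, 0],
    [-0.24, -1, 0],
    [-0.24, -1, 0],
    [-0.24, -1, 0],
    [-0.24, -1, 0],
    [-0.24, -1, 0],
    [-0.24, -1, 0],
    [-0.24, -1, 0]
  ],
  "turn": [
    [0, 0, 0],
    [0, 0, 0],
    [0, 0, 0],
    [0, 0, 0],
    [0, 0, 0],
    [0, 0, 0],
    [0, 0, 0],
    [0, 0, 0],
    [0, 0, 0],
    [0, 0, 0]
  ],
  "hand": [1, 1, 1, 1, 1, 1, 1, 1, 1, 1]
}}

```text
time_s: 2.6
position: [0.4587, 0.0416, 0.2311]
tool_rot: [[-0.965, -0.263, -0.001], [-0.263, 0.965, 0.0], [0.0, 0.0, -1.0]]
ft_force: [0.4, 1.1, 0.5]
grip_width: 0.0854
gripper_force: 0.0
```

```bash
cat >> h.py <<'E'
N=np.array([.5655,-.1427,.265])
def rel(target,yaw_x=None):
    """units to shift in the tool frame to a world target; yaw of tool x in rad -> turn units about tool z"""
    s=observe();R=s["tool_rot"];d=R.T@(np.array(target)-s["position"])/.04
    a=np.arctan2(R[1,0],R[0,0]);print("t",round(s["time_s"],2),"pos",s["position"].round(4),"F",s["ft_force"].round(1),"units",d.round(2),"tool x deg",np.degrees(a).round(2),"tilt",R[:2,2].round(4))
    if yaw_x is not None: print("turn units",((a-yaw_x+np.pi)%(2*np.pi)-np.pi)*180/np.pi/6)
E
python3 -c "
from h import *
rel((.5655,-.1515,.13),N[2]+np.pi)"
```

```text
t 2.6 pos [0.4587 0.0416 0.2311] F [0.4 1.1 0.5] units [-1.31 -5.36  2.53] tool x deg -164.77 tilt [-0.0005  0.0002]
turn units 0.006973941267260034
```

>>> {"api": "drive_tool", "payload": {
  "offset": [
    [-0.22, -0.89, 0.3],
    [-0.22, -0.89, 0.4],
    [-0.22, -0.89, 0.4],
    [-0.22, -0.89, 0.5],
    [-0.22, -0.89, 0.5],
    [-0.21, -0.9, 0.4],
    [0, 0, 0],
    [0, 0, 0],
    [0, 0, 0],
    [0, 0, 0]
  ],
  "turn": [
    [0, 0, 0],
    [0, 0, 0],
    [0, 0, 0],
    [0, 0, 0],
    [0, 0, 0],
    [0, 0, 0],
    [0, 0, 0],
    [0, 0, 0],
    [0, 0, 0],
    [0, 0, 0]
  ],
  "hand": [0.8, 0.8, 0.8, 0.8, 0.8, 0.8, 0.8, 0.8, 0.8, 0.8]
}}

```text
time_s: 3.85
position: [0.5651, -0.1492, 0.1319]
tool_rot: [[-0.965, -0.264, 0.001], [-0.264, 0.965, -0.0], [-0.001, -0.0, -1.0]]
ft_force: [-0.0, -1.0, 0.4]
grip_width: 0.068
gripper_force: 0.0
```

```bash
python3 -c "
from h import *
rel((.5655,-.1515,.036),N[2]+np.pi)"
```

```text
t 3.85 pos [ 0.5651 -0.1492  0.1319] F [-0.  -1.   0.4] units [ 0.01 -0.06  2.4 ] tool x deg -164.72 tilt [ 0.0007 -0.0003]
turn units 0.01660235679753103
```

>>> {"api": "drive_tool", "payload": {
  "offset": [
    [0, -0.06, 0.5],
    [0, 0, 0.6],
    [0, 0, 0.6],
    [0, 0, 0.4],
    [0, 0, 0.3],
    [0, 0, 0],
    [0, 0, 0],
    [0, 0, 0],
    [0, 0, 0],
    [0, 0, 0]
  ],
  "turn": [
    [0, 0, 0],
    [0, 0, 0],
    [0, 0, 0],
    [0, 0, 0],
    [0, 0, 0],
    [0, 0, 0],
    [0, 0, 0],
    [0, 0, 0],
    [0, 0, 0],
    [0, 0, 0]
  ],
  "hand": [0.8, 0.8, 0.8, 0.8, 0.8, 0.6, 0.5, 0.4, 0.3, 0.2]
}}

```text
time_s: 5.1
position: [0.5661, -0.1522, 0.036]
tool_rot: [[-0.965, -0.263, 0.001], [-0.263, 0.965, -0.0], [-0.001, -0.001, -1.0]]
ft_force: [-1.1, 1.2, 6.3]
grip_width: 0.0294
gripper_force: 22.0
```

```bash
python3 -c "
from h import *
rel((.5655,-.1515,.036),N[2]+np.pi)"
```

```text
t 5.1 pos [ 0.5661 -0.1522  0.036 ] F [-1.1  1.2  6.3] units [0.01 0.02 0.  ] tool x deg -164.76 tilt [ 0.0011 -0.0005]
turn units 0.008878419538561685
```

>>> {"api": "drive_tool", "payload": {
  "offset": [
    [-0.04, 0, 0],
    [-0.04, 0, 0],
    [-0.04, 0, 0],
    [-0.03, 0, 0],
    [0, 0, 0],
    [0, 0, 0],
    [0, 0.04, 0],
    [0, 0.04, 0],
    [0, 0.04, 0],
    [0, 0, 0]
  ],
  "turn": [
    [0, 0, 0],
    [0, 0, 0],
    [0, 0, 0],
    [0, 0, 0],
    [0, 0, 0],
    [0, 0, 0],
    [0, 0, 0],
    [0, 0, 0],
    [0, 0, 0],
    [0, 0, 0]
  ],
  "hand": [0.2, 0.2, 0.2, 0.2, 0.2, 0.2, 0.2, 0.2, 0.2, 0.2],
  "newtons": 30
}}

```text
time_s: 6.35
position: [0.5711, -0.1469, 0.036]
tool_rot: [[-0.965, -0.263, 0.002], [-0.263, 0.965, -0.002], [-0.002, -0.003, -1.0]]
ft_force: [0.3, -5.5, 5.0]
grip_width: 0.0298
gripper_force: 30.5
```

```bash
cat >> h.py <<'E'
def st():
    s=observe();c,q=np.cos(N[2]),np.sin(N[2]);r=np.array([[c,q],[-q,c]])
    print("t",round(s["time_s"],2),"nest xy mm",(r@(s["position"][:2]-N[:2])*1e3).round(2),"z",(s["position"][2]*1e3).round(1),"F nest",(r@s["ft_force"][:2]).round(1),s["ft_force"][2].round(1),"M",s["wrist_torque"].round(2),"w",s["grip_width"].round(4),s["gripper_force"].round(1))
E
python3 -c "
from h import *
st()"
```

```text
Traceback (most recent call last):
  File "h.py", line 23, in st
    print("t",round(s["time_s"],2),"nest xy mm",(r@(s["position"][:2]-N[:2])*1e3).round(2),"z",(s["position"][2]*1e3).round(1),"F nest",(r@s["ft_force"][:2]).round(1),s["ft_force"][2].round(1),"M",s["wrist_torque"].round(2),"w",s["grip_width"].round(4),s["gripper_force"].round(1))
                                                                                                                                                                                                                                    ^^^^^^^^^^^^^^^^^^^^^
AttributeError: 'float' object has no attribute 'round'
```

>>> {"api": "drive_tool", "payload": {
  "offset": [
    [0, 0.03, 0],
    [0, 0.03, 0],
    [0, 0, 0],
    [0, 0, 0],
    [-0.03, 0, 0],
    [-0.03, 0, 0],
    [-0.03, 0, 0],
    [0, 0, 0],
    [0, 0, 0],
    [0, 0, 0]
  ],
  "turn": [
    [0, 0, 0],
    [0, 0, 0],
    [0, 0, 0],
    [0, 0, 0],
    [0, 0, 0],
    [0, 0, 0],
    [0, 0, 0],
    [0, 0, 0],
    [0, 0, 0],
    [0, 0, 0]
  ],
  "hand": [0.2, 0.2, 0.2, 0.2, 0.2, 0.2, 0.2, 0.2, 0.2, 0.2]
}}

```text
time_s: 7.6
position: [0.5723, -0.1432, 0.036]
tool_rot: [[-0.965, -0.263, -0.002], [-0.263, 0.965, -0.001], [0.002, -0.0, -1.0]]
ft_force: [-7.6, -4.5, 11.1]
grip_width: 0.0293
gripper_force: 30.8
```

```bash
sed -i 's/s\["grip_width"\].round(4)/round(float(s["grip_width"]),4)/;s/s\["gripper_force"\].round(1)/round(float(s["gripper_force"]),1)/' h.py
python3 -c "
from h import *
st()"
```

```text
t 7.6 nest xy mm [ 6.43 -2.23] z 36.0 F nest [-8.6 -2.4] 11.1 M [-0.98  1.21 -0.07] w 0.0293 30.8
```

>>> {"api": "drive_tool", "payload": {
  "offset": [
    [0, 0.04, 0],
    [0, 0.03, 0],
    [0, 0, 0],
    [0, 0, 0],
    [0, 0, 0],
    [0, 0, 0],
    [0, 0, 0],
    [0, 0, 0],
    [0, 0, 0],
    [0, 0, 0]
  ],
  "turn": [
    [0, 0, 0],
    [0, 0, 0],
    [0, 0, 0],
    [0, 0, 0],
    [0, 0, 0],
    [0, 0, 0],
    [0, 0, 0],
    [0, 0, 0],
    [0, 0, 0],
    [0, 0, 0]
  ],
  "hand": [0.2, 0.2, 0.2, 0.2, 0.2, 0.2, 0.2, 0.2, 0.2, 0.2]
}}

```text
time_s: 8.85
position: [0.5723, -0.1423, 0.036]
tool_rot: [[-0.965, -0.262, 0.0], [-0.262, 0.965, -0.004], [0.001, -0.004, -1.0]]
ft_force: [-4.8, -11.9, 6.2]
grip_width: 0.0295
gripper_force: 30.0
```

```bash
python3 -c "
from h import *
st()"
```

```text
t 8.85 nest xy mm [ 6.64 -1.4 ] z 36.0 F nest [ -7.7 -10.3] 6.2 M [-2.41  0.82 -0.27] w 0.0295 30.0
```

>>> {"api": "drive_tool", "payload": {
  "offset": [
    [-0.04, 0, 0],
    [-0.03, 0, 0],
    [0, 0, 0],
    [0, 0, 0],
    [0, 0, 0],
    [0, 0, 0],
    [0, 0, 0],
    [0, 0, 0],
    [0, 0, 0],
    [0, 0, 0]
  ],
  "turn": [
    [0, 0, 0],
    [0, 0, 0],
    [0, 0, 0],
    [0, 0, 0],
    [0, 0, 0],
    [0, 0, 0],
    [0, 0, 0],
    [0, 0, 0],
    [0, 0, 0],
    [0, 0, 0]
  ],
  "hand": [0.2, 0.2, 0.2, 0.2, 0.2, 0.2, 0.2, 0.2, 0.2, 0.2]
}}

```text
time_s: 10.1
position: [0.5728, -0.1418, 0.0361]
tool_rot: [[-0.965, -0.262, -0.005], [-0.262, 0.965, -0.004], [0.006, -0.002, -1.0]]
ft_force: [-16.4, -14.0, 14.2]
grip_width: 0.0291
gripper_force: 30.9
```

```bash
python3 -c "
from h import *
st()"
```

```text
t 10.1 nest xy mm [ 7.29 -1.02] z 36.1 F nest [-19.5  -9.2] 14.2 M [-2.81  2.64 -0.33] w 0.0291 30.9
```

>>> {"api": "drive_tool", "payload": {
  "offset": [
    [0, 0.04, 0],
    [0, 0.03, 0],
    [0, 0, 0],
    [0, 0, 0],
    [0, 0, 0],
    [0, 0, 0],
    [0, 0, 0],
    [0, 0, 0],
    [0, 0, 0],
    [0, 0, 0]
  ],
  "turn": [
    [0, 0, 0],
    [0, 0, 0],
    [0, 0, 0],
    [0, 0, 0],
    [0, 0, 0],
    [0, 0, 0],
    [0, 0, 0],
    [0, 0, 0],
    [0, 0, 0],
    [0, 0, 0]
  ],
  "hand": [0.2, 0.2, 0.2, 0.2, 0.2, 0.2, 0.2, 0.2, 0.2, 0.2]
}}

```text
time_s: 11.35
position: [0.5728, -0.1413, 0.0363]
tool_rot: [[-0.965, -0.262, -0.003], [-0.262, 0.965, -0.007], [0.005, -0.006, -1.0]]
ft_force: [-15.4, -24.3, 11.5]
grip_width: 0.0296
gripper_force: 30.7
```

Run:
```python
from h import *
st();a=get_image("top")
cv2.imwrite("pics/t1.png",cv2.resize(a[145:225,300:380],None,fx=7,fy=7,interpolation=cv2.INTER_CUBIC))
```

```text
t 11.35 nest xy mm [ 7.39 -0.54] z 36.3 F nest [-21.2 -19.4] 11.5 M [-4.41  2.47 -0.54] w 0.0296 30.7
```

>>> {"api": "drive_tool", "payload": {
  "offset": [
    [0.05, -0.05, 0],
    [0.05, -0.05, 0],
    [0, 0, 0],
    [0, 0, 0],
    [0, 0, 0],
    [0, 0, 0],
    [0, 0, 0],
    [0, 0, 0],
    [0, 0, 0],
    [0, 0, 0]
  ],
  "turn": [
    [0, 0, 0],
    [0, 0, 0],
    [0, 0, 0],
    [0, 0, 0],
    [0, 0, 0],
    [0, 0, 0],
    [0, 0, 0],
    [0, 0, 0],
    [0, 0, 0],
    [0, 0, 0]
  ],
  "hand": [0.2, 0.2, 0.2, 0.2, 0.4, 0.5, 0.6, 0.6, 0.6, 0.6],
  "newtons": 20
}}

```text
time_s: 12.65
position: [0.5716, -0.1414, 0.0353]
tool_rot: [[-0.965, -0.263, -0.0], [-0.263, 0.965, 0.0], [0.0, 0.0, -1.0]]
ft_force: [-0.7, 0.4, 0.2]
grip_width: 0.0512
gripper_force: 0.0
```

```bash
python3 -c "
from h import *
st()"
```

```text
t 12.65 nest xy mm [ 6.21 -0.38] z 35.3 F nest [-0.6  0.5] 0.2 M [-0.    0.    0.04] w 0.0512 0.0
```

>>> {"api": "drive_tool", "payload": {
  "offset": [
    [0, 0, -0.5],
    [0, 0, -0.8],
    [0, 0, -0.9],
    [0.52, -0.76, 0],
    [0.52, -0.76, 0],
    [0.52, -0.76, 0],
    [0.52, -0.76, 0],
    [0.52, -0.76, 0],
    [0, 0, 0],
    [0, 0, 0]
  ],
  "turn": [
    [0, 0, 0],
    [0, 0, 0],
    [0, 0, 0],
    [0, 0, 0],
    [0, 0, 0],
    [0, 0, 0],
    [0, 0, 0],
    [0, 0, 0],
    [0, 0, 0.62],
    [0, 0, 0.62]
  ],
  "hand": [0.6, 0.6, 0.6, 0.6, 0.6, 0.6, 0.6, 0.6, 0.6, 0.6]
}}

```text
time_s: 13.9
position: [0.5109, -0.3159, 0.1232]
tool_rot: [[-0.991, -0.132, -0.0], [-0.132, 0.991, 0.0], [0.0, 0.0, -1.0]]
ft_force: [-1.0, -0.7, -0.5]
grip_width: 0.0514
gripper_force: 0.0
```

Run:
```python
from f import *
from h import *
rel((.511,-.3155,.022),.135+np.pi)
im={n:get_image(n) for n in("top","side")}
for n in im: cv2.imwrite(f"pics/{n}1.png",im[n])
a=im["top"];k=7;o=np.array([300,145])
c=cv2.resize(a[145:225,300:380],None,fx=k,fy=k,interpolation=cv2.INTER_CUBIC)
B=box(-15,30,-15,15,12,52)
for P in NEST+[B]:
    q=((proj("top",w(N,P))-o+.5)*k-.5)[[1,3,5,7]] 
    cv2.polylines(c,[cv2.convexHull(q.astype(np.float32)).round().astype(int)],True,(0,0,255),1)
cv2.imwrite("pics/ov1.png",c)
```

```text
t 13.9 pos [ 0.5109 -0.3159  0.1232] F [-1.  -0.7 -0.5] units [-0.01  0.01  2.53] tool x deg -172.39 tilt [-0.0001  0.0002]
turn units -0.020561661454362615
```

View pics/ov1.png

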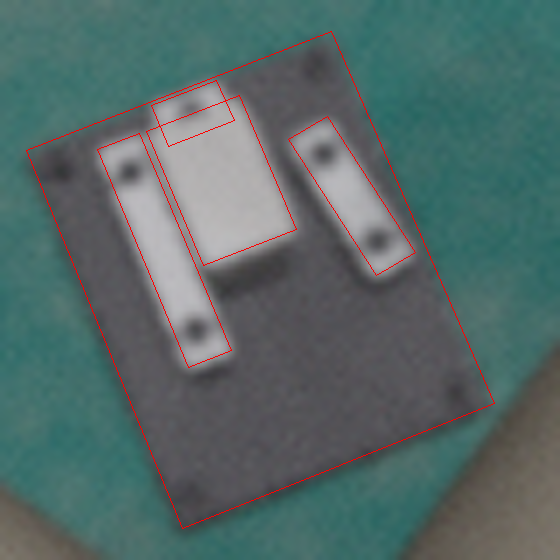

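The block looks square in its corner: its outline in the top view matches the seat to within about 1 px. Next is the wedge grasp.

>>> {"api": "drive_tool", "payload": {
  "offset": [
    [0, 0, 0.5],
    [0, 0, 0.6],
    [0, 0, 0.6],
    [0, 0, 0.4],
    [0, 0, 0.33],
    [0, 0, 0],
    [0, 0, 0],
    [0, 0, 0],
    [0, 0, 0],
    [0, 0, 0]
  ],
  "turn": [
    [0, 0, 0],
    [0, 0, 0],
    [0, 0, 0],
    [0, 0, 0],
    [0, 0, 0],
    [0, 0, 0],
    [0, 0, 0],
    [0, 0, 0],
    [0, 0, 0],
    [0, 0, 0]
  ],
  "hand": [0.6, 0.6, 0.6, 0.6, 0.6, 0.4, 0.3, 0.2, 0.1, 0],
  "newtons": 30
}}

```text
time_s: 15.25
position: [0.5115, -0.3157, 0.0269]
tool_rot: [[-0.991, -0.136, 0.001], [-0.136, 0.991, -0.001], [-0.001, -0.001, -1.0]]
ft_force: [-0.3, 0.1, 5.2]
grip_width: 0.0135
gripper_force: 30.2
```

```bash
python3 -c "
from h import *
st();rel((.511,-.3155,.026),.135+np.pi)
c,q=np.cos(N[2]),np.sin(N[2])
g=lambda x,y:N[:2]+[c*x-q*y,q*x+c*y]
print(g(-.100,-.0248),g(-.0885,-.0248))"
```

```text
t 15.25 nest xy mm [ -97.46 -152.84] z 26.9 F nest [-0.2  0.2] 5.2 M [0.03 0.06 0.01] w 0.0135 30.2
t 15.25 pos [ 0.5115 -0.3157  0.0269] F [-0.3  0.1  5.2] units [0.01 0.01 0.02] tool x deg -172.2 tilt [ 0.001 -0.001]
turn units 0.010173887613591002
[ 0.4754861  -0.19282522] [ 0.48658466 -0.18981326]
```

>>> {"api": "drive_tool", "payload": {
  "offset": [
    [0, 0, -0.4],
    [0, 0, -0.4],
    [0, 0, 0],
    [-0.06, 0.4, 0],
    [0, 0.7, 0],
    [0, 0.7, 0],
    [0, 0.7, 0],
    [0, 0.4, 0],
    [0, 0.29, 0],
    [0, 0, 0]
  ],
  "turn": [
    [0, 0, 0],
    [0, 0, -0.6],
    [0, 0, -0.63],
    [0, 0, 0],
    [0, 0, 0],
    [0, 0, 0],
    [0, 0, 0],
    [0, 0, 0],
    [0, 0, 0],
    [0, 0, 0]
  ],
  "hand": [0, 0, 0, 0, 0, 0, 0, 0, 0, 0]
}}

```text
time_s: 16.5
position: [0.4801, -0.1913, 0.0582]
tool_rot: [[-0.965, -0.262, -0.0], [-0.262, 0.965, -0.0], [0.0, -0.0, -1.0]]
ft_force: [-0.2, 0.7, -1.3]
grip_width: 0.0135
gripper_force: 29.4
```

Run:
```python
from f import *
from h import *
st();rel((.5,-.3,.026),.265+np.pi)
a=get_image("top");cv2.imwrite("pics/top2.png",a);k=7;o=np.array([300,145])
c=cv2.resize(a[145:240,300:400],None,fx=6,fy=6,interpolation=cv2.INTER_CUBIC)
cv2.imwrite("pics/ov2.png",c)
```

```text
t 16.5 nest xy mm [-95.13 -24.53] z 58.2 F nest [-0.1  0.7] -1.3 M [-0.03  0.02 -0.05] w 0.0135 29.4
t 16.5 pos [ 0.4801 -0.1913  0.0582] F [-0.2  0.7 -1.3] units [ 0.23 -2.75  0.81] tool x deg -164.81 tilt [-0. -0.]
turn units 0.0011921877197273612
```

View pics/ov2.png

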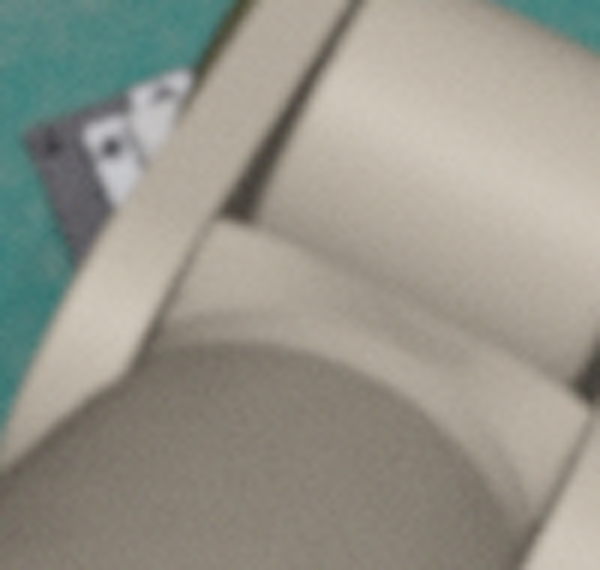

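>>> {"api": "drive_tool", "payload": {
  "offset": [
    [0, -0.02, 0.2],
    [0, 0, 0.15],
    [0, 0, 0.1],
    [0, 0, 0.02],
    [-0.15, 0, 0],
    [-0.15, 0, 0],
    [-0.15, 0, 0],
    [-0.15, 0, 0],
    [0, 0, 0],
    [0, 0, 0]
  ],
  "turn": [
    [0, 0, 0],
    [0, 0, 0],
    [0, 0, 0],
    [0, 0, 0],
    [0, 0, 0],
    [0, 0, 0],
    [0, 0, 0],
    [0, 0, 0],
    [0, 0, 0],
    [0, 0, 0]
  ],
  "hand": [0, 0, 0, 0, 0, 0, 0, 0, 0, 0]
}}

```text
time_s: 17.8
position: [0.5033, -0.1861, 0.0393]
tool_rot: [[-0.965, -0.262, -0.0], [-0.262, 0.965, 0.0], [0.0, 0.0, -1.0]]
ft_force: [-0.5, -0.7, -1.5]
grip_width: 0.0133
gripper_force: 29.5
```

Run:
```python
from h import *
st()
```

```text
t 17.8 nest xy mm [-71.35 -25.6 ] z 39.3 F nest [-0.7 -0.6] -1.5 M [-0.01  0.03  0.01] w 0.0133 29.5
```

>>> {"api": "drive_tool", "payload": {
  "offset": [
    [-0.1, 0, 0],
    [-0.1, 0, 0],
    [-0.1, 0, 0],
    [-0.1, 0, 0],
    [-0.1, 0, 0],
    [0, 0, 0],
    [0, 0, 0],
    [0, 0, 0],
    [0, 0, 0],
    [0, 0, 0]
  ],
  "turn": [
    [0, 0, 0],
    [0, 0, 0],
    [0, 0, 0],
    [0, 0, 0],
    [0, 0, 0],
    [0, 0, 0],
    [0, 0, 0],
    [0, 0, 0],
    [0, 0, 0],
    [0, 0, 0]
  ],
  "hand": [0, 0, 0, 0, 0, 0, 0, 0, 0, 0]
}}

```text
time_s: 19.05
position: [0.5227, -0.181, 0.0394]
tool_rot: [[-0.965, -0.262, -0.0], [-0.262, 0.965, -0.0], [0.0, -0.0, -1.0]]
ft_force: [-0.4, -1.6, -2.2]
grip_width: 0.0133
gripper_force: 29.5
```

Run:
```python
from h import *
st()
```

```text
t 19.05 nest xy mm [-51.29 -25.76] z 39.4 F nest [-0.8 -1.5] -2.2 M [-0.18  0.   -0.01] w 0.0133 29.5
```

>>> {"api": "drive_tool", "payload": {
  "offset": [
    [-0.05, 0, 0.01],
    [-0.05, 0, 0],
    [-0.05, 0, 0],
    [0, 0, 0],
    [0, 0, 0],
    [0, 0, 0],
    [0, 0, 0],
    [0, 0, 0],
    [0, 0, 0],
    [0, 0, 0]
  ],
  "turn": [
    [0, 0, 0],
    [0, 0, 0],
    [0, 0, 0],
    [0, 0, 0],
    [0, 0, 0],
    [0, 0, 0],
    [0, 0, 0],
    [0, 0, 0],
    [0, 0, 0],
    [0, 0, 0]
  ],
  "hand": [0, 0, 0, 0, 0, 0, 0, 0, 0, 0]
}}

```text
time_s: 20.3
position: [0.5286, -0.1793, 0.0389]
tool_rot: [[-0.965, -0.262, -0.0], [-0.262, 0.965, 0.0], [0.0, 0.0, -1.0]]
ft_force: [1.1, -1.3, -1.9]
grip_width: 0.0139
gripper_force: 29.5
```

Run:
```python
from h import *
st()
```

```text
t 20.3 nest xy mm [-45.25 -25.69] z 38.9 F nest [ 0.7 -1.5] -1.9 M [-0.19 -0.11 -0.02] w 0.0139 29.5
```

>>> {"api": "drive_tool", "payload": {
  "offset": [
    [0, 0, 0],
    [0, 0, 0],
    [0, 0, 0],
    [0, 0, -0.2],
    [0, 0, -0.7],
    [0, 0, -0.7],
    [0.5, 0, 0],
    [0.7, 0, 0],
    [0.1, 0, 0],
    [0, 0, 0]
  ],
  "turn": [
    [0, 0, 0],
    [0, 0, 0],
    [0, 0, 0],
    [0, 0, 0],
    [0, 0, 0],
    [0, 0, 0],
    [0, 0, 0],
    [0, 0, 0],
    [0, 0, 0],
    [0, 0, 0]
  ],
  "hand": [0.3, 0.4, 0.4, 0.4, 0.4, 0.4, 0.2, 0, 0, 0]
}}

```text
time_s: 21.55
position: [0.4788, -0.1931, 0.1034]
tool_rot: [[-0.965, -0.261, 0.001], [-0.261, 0.965, -0.0], [-0.001, -0.001, -1.0]]
ft_force: [0.1, 0.3, 0.2]
grip_width: 0.0001
gripper_force: 0.0
```

>>> {"api": "drive_tool", "payload": {
  "offset": [
    [0, 0, 0.6],
    [0, 0, 0.7],
    [0, 0, 0.5],
    [0, 0, 0.2],
    [0, 0, 0],
    [-0.1, 0, 0],
    [-0.1, 0, 0],
    [-0.1, 0, 0],
    [-0.1, 0, 0],
    [0, 0, 0]
  ],
  "turn": [
    [0, 0, 0],
    [0, 0, 0],
    [0, 0, 0],
    [0, 0, 0],
    [0, 0, 0],
    [0, 0, 0],
    [0, 0, 0],
    [0, 0, 0],
    [0, 0, 0],
    [0, 0, 0]
  ],
  "hand": [0, 0, 0, 0, 0, 0, 0, 0, 0, 0]
}}

```text
time_s: 22.8
position: [0.4941, -0.1887, 0.023]
tool_rot: [[-0.965, -0.262, 0.0], [-0.262, 0.965, -0.0], [-0.0, -0.0, -1.0]]
ft_force: [-0.5, -0.3, 0.5]
grip_width: -0.0001
gripper_force: 0.0
```

Run:
```python
from h import *
st()
```

```text
t 22.8 nest xy mm [-80.93 -25.72] z 23.0 F nest [-0.6 -0.1] 0.5 M [-0.   -0.   -0.02] w -0.0001 0.0
```

>>> {"api": "drive_tool", "payload": {
  "offset": [
    [-0.1, 0, 0],
    [-0.1, 0, 0],
    [-0.05, 0, 0],
    [-0.05, 0, 0],
    [-0.05, 0, 0],
    [-0.05, 0, 0],
    [-0.05, 0, 0],
    [0, 0, 0],
    [0, 0, 0],
    [0, 0, 0]
  ],
  "turn": [
    [0, 0, 0],
    [0, 0, 0],
    [0, 0, 0],
    [0, 0, 0],
    [0, 0, 0],
    [0, 0, 0],
    [0, 0, 0],
    [0, 0, 0],
    [0, 0, 0],
    [0, 0, 0]
  ],
  "hand": [0, 0, 0, 0, 0, 0, 0, 0, 0, 0]
}}

```text
time_s: 24.05
position: [0.5112, -0.1841, 0.0229]
tool_rot: [[-0.965, -0.262, 0.0], [-0.262, 0.965, -0.0], [-0.0, -0.0, -1.0]]
ft_force: [-0.6, 0.6, 0.3]
grip_width: -0.0003
gripper_force: 0.0
```

Run:
```python
from h import *
st()
```

```text
t 24.05 nest xy mm [-63.2  -25.72] z 22.9 F nest [-0.5  0.7] 0.3 M [-0.04  0.06 -0.01] w -0.0003 0.0
```

>>> {"api": "drive_tool", "payload": {
  "offset": [
    [-0.03, 0, 0],
    [-0.03, 0, 0],
    [-0.03, 0, 0],
    [-0.03, 0, 0],
    [0, 0, 0],
    [0, 0, 0],
    [0, 0, 0],
    [0, 0, 0],
    [0, 0, 0],
    [0, 0, 0]
  ],
  "turn": [
    [0, 0, 0],
    [0, 0, 0],
    [0, 0, 0],
    [0, 0, 0],
    [0, 0, 0],
    [0, 0, 0],
    [0, 0, 0],
    [0, 0, 0],
    [0, 0, 0],
    [0, 0, 0]
  ],
  "hand": [0, 0, 0, 0, 0, 0, 0, 0, 0, 0]
}}

```text
time_s: 25.3
position: [0.5139, -0.1828, 0.0227]
tool_rot: [[-0.965, -0.262, -0.005], [-0.262, 0.965, 0.001], [0.004, 0.002, -1.0]]
ft_force: [-13.2, -2.8, 5.0]
grip_width: 0.0
gripper_force: 0.0
```

Run:
```python
from h import *
st()
```

```text
t 25.3 nest xy mm [-60.34 -25.22] z 22.7 F nest [-13.4   0.8] 5.0 M [-0.48  1.66 -0.02] w 0.0 0.0
```

>>> {"api": "drive_tool", "payload": {
  "offset": [
    [-0.015, 0, 0],
    [0, 0, 0],
    [0, 0, 0],
    [0, 0, 0],
    [0, 0, 0],
    [0, 0, 0],
    [0, 0, 0],
    [0, 0, 0],
    [0, 0, 0],
    [0, 0, 0]
  ],
  "turn": [
    [0, 0, 0],
    [0, 0, 0],
    [0, 0, 0],
    [0, 0, 0],
    [0, 0, 0],
    [0, 0, 0],
    [0, 0, 0],
    [0, 0, 0],
    [0, 0, 0],
    [0, 0, 0]
  ],
  "hand": [0, 0, 0, 0, 0, 0, 0, 0, 0, 0]
}}

```text
time_s: 26.55
position: [0.514, -0.1828, 0.0229]
tool_rot: [[-0.965, -0.262, -0.006], [-0.262, 0.965, 0.001], [0.005, 0.002, -1.0]]
ft_force: [-15.4, -4.2, 8.0]
grip_width: -0.0
gripper_force: 0.0
```

Run:
```python
from h import *
st()
a=get_image("side");b=get_image("top")
cv2.imwrite("pics/fin.png",np.vstack([cv2.resize(a[170:250,300:410],None,fx=5,fy=5,interpolation=cv2.INTER_CUBIC)[:, :550],cv2.resize(b[145:185,300:410],None,fx=5,fy=5,interpolation=cv2.INTER_CUBIC)[:,:550]]))
```

```text
t 26.55 nest xy mm [-60.22 -25.2 ] z 22.9 F nest [-15.9   0. ] 8.0 M [-0.61  1.97 -0.1 ] w -0.0 0.0
```

View pics/fin.png

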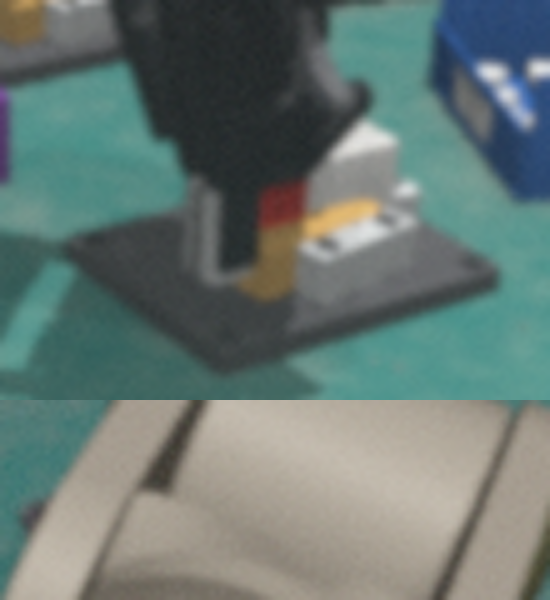

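The side view shows the wedge flat in the gap beside the block, with the shut fingers behind it pressing at about 16 N. I'm handing the job in.

```bash
python3 -c "
from rig import env
print(env.close_job())"
```

```text
the job is handed in; nothing more can be done
None
```

I handed the job in at about 27 s. The block is in its corner against both stops, and the wedge is jammed flat beside it with the shut fingers still pressing at about 16 N. Closing the job returned no verdict, and I couldn't measure the block's force on the straight rail.

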